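# Take the brewed mug from under the swing-arm dripper

### The arm

A 6-joint arm with a two-finger parallel gripper is mounted at the origin on a cart in front of the work surface, level with it; the furniture and walls round the work are solid. World frame = base frame: x ahead of the robot, y to its left, z up, the work surface at z = 0. Lengths are in mm, angles in rad, forces in N, time in s.
With the tool pointing down it reaches from about 375 to 750 mm from the base axis. Payload 9 kg.
Tool frame: the origin (TCP) lies midway between the tips of the shut fingers; the grasp point (between the pads) lies 19 mm behind it (bot.grip_depth is the z of the grasp point in the tool frame, in mm); z points along the fingers, y is the line along which they close (so a half turn about z gives the same grasp; the last joint's range is limited). The gripper opens to 85 mm and grips with 20 to 120 N. Pads are 22 mm wide; open, the fingers measure 114 mm over their backs; the gripper's body (76 mm by 85 mm) begins 54 mm behind the grasp point. The pads swing forward as they close: fully open they stand 13 mm farther back than shut.
Start: joints at [-1.451, 0.104, 0.097, 1.564, 0, 1.353], TCP at [198.858, -566.12, 231.331] pointing down, gripper open.
Joint ranges: [-2.99, 2.99], [-0.84, 1.86], [-1.1, 1.16], [-1.84, 2.11], [-1.51, 1.56], [-3.14, 3.14]. Speed limits (rad/s): [2.22, 2.22, 2.57, 3.14, 3.14, 3.14].

### API

Orientations are given as a 3x3 rotation matrix whose columns are the frame's x, y, z axes.
In Python, from rig import bot, capture gives the robot as it stands.
- The arm moves only by the tool step_arm, never from a script. Its argument "deltas" is a list of rows, each a list of 5 numbers: the opening, from 0 (shut) to 1 (fully open), then the shift along the tool's x, y, z in m, then the turn about the tool's z in rad. A call has 1 to 10 rows; each row is the pose to reach, as a shift and turn from the pose commanded when the call began, along the tool's axes at that moment; what a row does not reach only later rows make up. A row lasts 1/8 s, in which the tool goes at most 62.5 mm and 10.7 degrees, less where a joint would pass 70% of its speed; a pose out of reach is approached as far as the arm can. A call with a gripper value outside its range is refused whole. The fingers move at their own pace and stop on an object; "newtons" is the grip in N (left out, the last holds). Time passes only in rows, so rows that repeat a pose let the fingers close. It gives the time, the measured TCP pose, the force, the opening and the grip force at its end, in the units of the state.
- bot.read_state(): the state, without advancing time (a new reading comes with each control period).
- capture(name): name is "side" or "top"; returns a dict with "color" (420x560x3 uint8, red, green, blue), "fx", "fy", "cx", "cy" (pixels), "rvec" (rotation vector, rad) and "tvec" (3), from world to camera coordinates, as OpenCV has them. Camera axes: x right, y down, z forward; pixel columns grow to the right and rows downward; lengths in mm; the calibration is good to about 2 mm. A picture is of the moment at which its call begins. There is no depth.
- bot.close_job(): hands the job in; it is judged then, once.
The state is a dict: "time": time; "joints": joint angles; "joint_vel": joint speeds; "joint_torque": joint torques, N m; "position": TCP position; "tool_rot": TCP orientation; "wrist_force": force on the tool from outside, world axes, zero at the start; "wrist_torque": the same for the moment, N m; "grip_width": finger opening in mm; "finger_force": force on a finger pad.
Only numpy, scipy, OpenCV 4.12 (cv2) and the standard library are available. Lean on these libraries where they do the work, as an engineer would, in place of code of your own. Each camera call takes 0.05 s, during which the arm holds its last target. There are 200 camera calls.

### The job

The coffee in the mug on the brewing stand is ready. Swing the dripper arm well clear of the mug and its drip tray, to whichever side it can go without hitting anything; lift the mug off the tray, keeping it upright, and set it down gently on the free part of the chopping board; then swing the dripper back over the middle of the drip tray to catch the last drips. Leave everything else standing where it is.

Things in the scene. Friction and masses are not known exactly. Their poses are not given: they have to be found in the camera images.
- stand: Fixed brewing stand: wooden foot 290 x 150 x 18 mm. Origin at the centre of its underside; x points from the drip tray to the post, z up. The drip tray (steel disc 120 mm across with 7 mm high raised rim, inner width 112 mm) lies in front, the 22 mm thick steel post stands behind (foot disc 52 mm across); position and yaw vary.
- tray_centre (a point): Centre of the drip tray's floor, 21 mm above the table; the mug stands on it. 50 mm in front of the stand's origin (stand x = -0.05).
- swing_hinge (a point): On the vertical hinge axis of the arm at the post, 157 mm above the table (stand x = +0.09). Arm collar 38 mm wide there, to 185 mm height.
- swing_arm (a joint): Swing arm's angle about its vertical hinge (rad), -1.6 to 1.6: 0 points from the post over the tray centre (stand -x); positive is counter-clockwise from above (arm's end to the robot's right, -y), negative to the left. It stays where it is left. The arm is a 22 mm wide bar at 151 to 163 mm height carrying a white ceramic dripper.
- dripper_outlet (a point): Centre of the dripper's outlet, its lowest point, 136 mm above the table, 140 mm from the hinge axis. The dripper: a flange 100 mm across at 151-161 mm height, above it a cone to 92 mm across at 203 mm height; below 151 mm only the 32 mm wide nozzle. About 14 mm above the mug's rim; passes over things up to 125 mm tall.
- swing_knob (a point): Grip point in the upright round wooden knob at the arm's outer end, 215 mm from the hinge axis, 200 mm above the table. The knob is up to 25 mm thick and reaches from the bar (163 mm) to 215 mm height; grasp it from above.
- mug: Plain green ceramic mug on the drip tray, about 0.25 kg, 100 mm tall; bowl 86 mm across at the rim, 64 mm at the base. Origin 20 mm from the bowl's axis towards the handle, at the underside; z up, handle points along its -y. Turned variously, handle roughly on the side away from the post.
- mug_base (a point): Centre of the mug's underside, on the bowl's axis (mug y = +0.020).
- mug_handle (a point): Grip point in the upright outer bar of the mug's handle: 73 mm from the bowl's axis, 62 mm above the mug's underside. The bar is 14 mm thick (mug x), 21 mm deep (mug y -0.063 to -0.042), from 24 to 87 mm height; can be pinched from above across mug x.
- board: Fixed wooden chopping board 150 (x) x 230 (y) x 21 mm; origin at the centre of its underside, top at 21 mm height. Stands left or right of the stand.
- cheese: Pale cheese block 73 (x) x 83 (y) x 43 mm lying at one end of the board (board +y end); origin at the centre of its underside. To be left alone.
- tea_box: Fixed closed pine box, 114 x 204 mm, 96 mm tall with a thin upright tag to 156 mm; origin at the centre of its underside. Stands on the side where the board is not.
- soap_bottle: Tall dish soap bottle, 49 (x) x 81 (y) x 226 mm, upright beside the stand, in the way of the arm on that side; origin at the centre of its underside. To be left alone.
- spice_jar: Spice jar 45 mm across, 107 mm tall, beside the stand on the other side, low enough for the arm to pass over it; origin at the centre of its underside. To be left alone.
- salt_shaker: Salt shaker 44 mm across, 90 mm tall, at the front edge; origin under its centre. To be left alone.

How it is judged:
By the outcome, as a careful person would: the job done as asked, in the order asked, and still so for the second after the job is handed in, with the robot touching nothing.
It also fails if it takes over 72 s, if anything falls off the work surface, if the arm or the gripper's body presses on something with over 40 N, if the wrist force passes 120 N, or if a joint passes its speed limit or range.

## Working session

There is one attempt and no reset: what is moved stays moved. The work goes in short steps, Python scripts to look and compute and a tool call to move; the robot and the scene stay as the last step left them, time stands still between calls to the robot, and variables do not carry over. Pictures are saved under pics/ and viewed, at most 10 in all, crops included, and the job is handed in when it is done.

Besides the shell and the picture viewer there is one more tool, called after ">>>" by a JSON object that holds its "fn" and its "kwargs". step_arm: Moves the arm, as the interface text tells. Its arguments: {"type":"object","properties":{"deltas":{"type":"array","items":{"type":"array","items":{"type":"number"}}},"newtons":{"type":"number"}},"required":["deltas"]}

```bash
mkdir -p pics
cat > h.py <<'E'
import numpy as np, cv2
from rig import bot, capture
def cam(n):
    c=capture(n); c['R']=cv2.Rodrigues(np.array(c['rvec'],float))[0]; c['t']=np.array(c['tvec'],float).ravel()
    c['o']=-c['R'].T@c['t']; return c
def ray(c,u,v):
    return c['R'].T@np.array([(u-c['cx'])/c['fx'],(v-c['cy'])/c['fy'],1.])
def plane(c,u,v,z):
    d=ray(c,u,v); return c['o']+d*(z-c['o'][2])/d[2]
def tri(c1,p1,c2,p2):
    d1=ray(c1,*p1);d2=ray(c2,*p2);s=np.linalg.lstsq(np.c_[d1,-d2],c2['o']-c1['o'],rcond=None)[0]
    a=c1['o']+s[0]*d1;b=c2['o']+s[1]*d2; return (a+b)/2,np.linalg.norm(a-b)
def proj(c,p):
    q=c['R']@np.array(p,float)+c['t']; return np.array([c['fx']*q[0]/q[2]+c['cx'],c['fy']*q[1]/q[2]+c['cy']])
E
python3 - <<'E'
from h import *
for n in('side','top'):
    c=cam(n); cv2.imwrite(f'pics/{n}0.png',cv2.resize(c['color'][:,:,::-1],(800,600),interpolation=cv2.INTER_CUBIC)); print(n,c['o'],c['fx'],c['R'][2])
print(bot.grip_depth,bot.read_state())
E
```

```text
side [ 629.91243553 -753.02664749  841.52128996] 431.12616570423484 [-0.09123832  0.75661902 -0.64745906]
top [-284.30625983 -141.19276491 1161.8600042 ] 497.78326917688247 [ 0.59921674  0.14844647 -0.78670385]
-18.700000000000003 {'time': 0.1, 'joints': array([-1.45068047e+00,  1.04636486e-01,  9.65525671e-02,  1.56390545e+00,
       -1.27724491e-05,  1.35308704e+00]), 'joint_vel': array([-0.00041405, -0.00303931,  0.00206726, -0.00153485,  0.00265069,
        0.00117621]), 'joint_torque': array([ 7.33954104e-03, -5.58213294e+01,  5.04714489e+01,  1.30221309e-02,
       -1.68313350e-04, -1.83472650e-06]), 'position': array([ 198.82484544, -565.78241112,  230.6049458 ]), 'tool_rot': array([[ 9.43477739e-01,  3.31435863e-01, -1.55638997e-04],
       [ 3.31435809e-01, -9.43477030e-01,  1.18291254e-03],
       [ 2.45217819e-04, -1.16763599e-03, -9.99999288e-01]]), 'wrist_force': array([0.95560699, 0.12756469, 0.63032728]), 'wrist_torque': array([-0.01838846,  0.0204724 ,  0.02647964]), 'finger_force': 0.0, 'grip_width': 85.58713213338929}
```

View pics/side0.png

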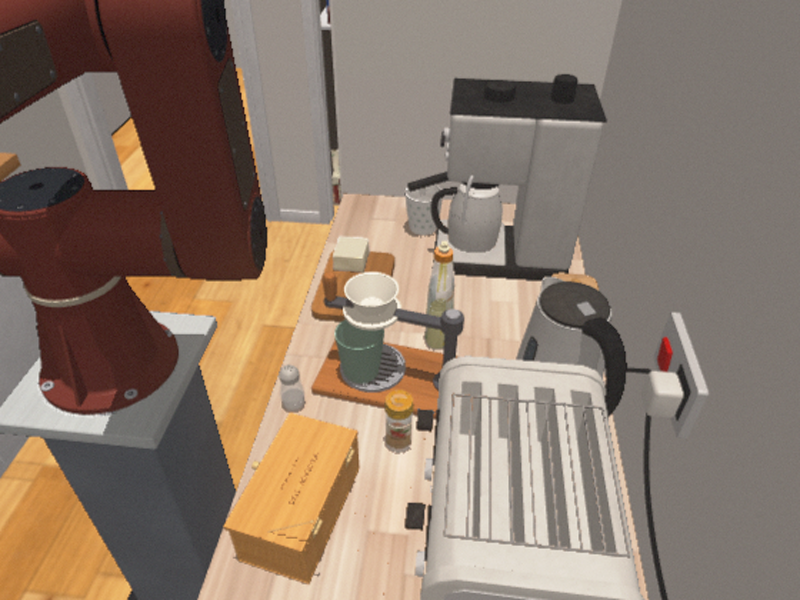

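View pics/top0.png

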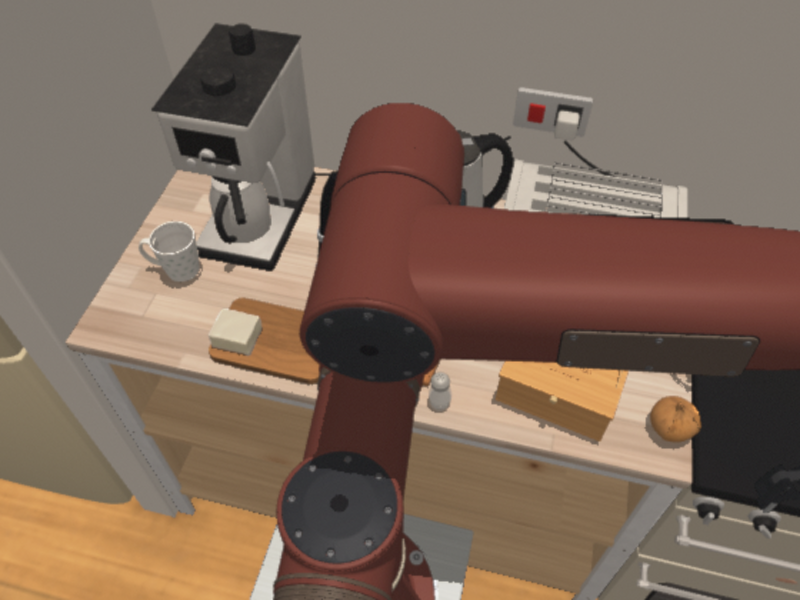

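Side view (800x600): the soap bottle (440,300) is on the left, so the dripper must swing right, over the spice jar (400,420). The robot hides the stand in the top view, so I'll extend the arm out to the right.

>>> {"fn": "step_arm", "kwargs": {"deltas": [[1,-0.048,0.036,0,0],[1,-0.096,0.072,0,0],[1,-0.144,0.108,0,0],[1,-0.144,0.108,0,0],[1,-0.144,0.108,0,0]]}}

```text
time: 0.72
position: [98.9, -715.3, 230.6]
tool_rot: [[0.944, 0.331, 0.0], [0.331, -0.944, 0.001], [0.001, -0.001, -1.0]]
wrist_force: [0.0, 0.5, 1.6]
grip_width: 85.3
finger_force: 0.0
```

Run:
```python
from h import *
c=cam('top'); cv2.imwrite('pics/top1.png',cv2.resize(c['color'][:,:,::-1],(800,600),interpolation=cv2.INTER_CUBIC))
```

```text
(no output)
```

View pics/top1.png

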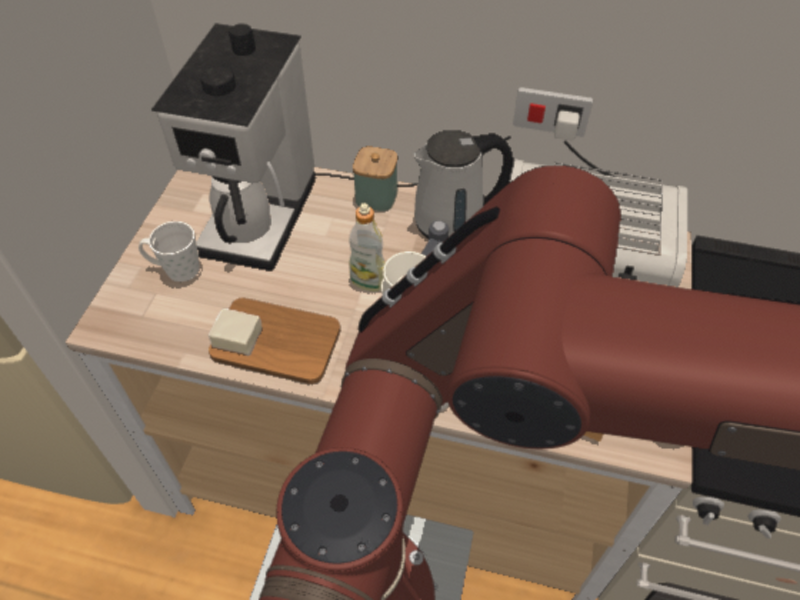

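The board, cheese and soap bottle now show, but the stand is still partly hidden; I'll swing further back.

>>> {"fn": "step_arm", "kwargs": {"deltas": [[1,-0.055,-0.019,0,0],[1,-0.11,-0.038,0,0],[1,-0.165,-0.057,0,0],[1,-0.22,-0.076,0,0],[1,-0.255,-0.085,0,0],[1,-0.255,-0.085,0,0]]}}

```text
time: 1.52
position: [-171.6, -719.4, 232.6]
tool_rot: [[0.944, 0.329, -0.001], [0.329, -0.944, -0.001], [-0.001, 0.001, -1.0]]
wrist_force: [0.4, 0.3, -0.1]
grip_width: 85.2
finger_force: 0.0
```

Run:
```python
from h import *
c=cam('top'); cv2.imwrite('pics/top2.png',cv2.resize(c['color'][150:330,130:430,::-1],(800,480),interpolation=cv2.INTER_CUBIC))
c=cam('side'); cv2.imwrite('pics/side2.png',cv2.resize(c['color'][150:330,180:360,::-1],(600,600),interpolation=cv2.INTER_CUBIC))
```

```text
(no output)
```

View pics/top2.png

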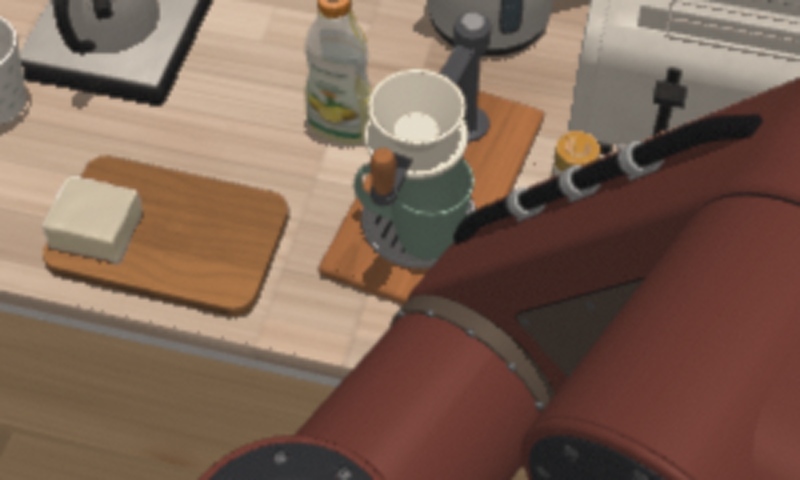

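View pics/side2.png

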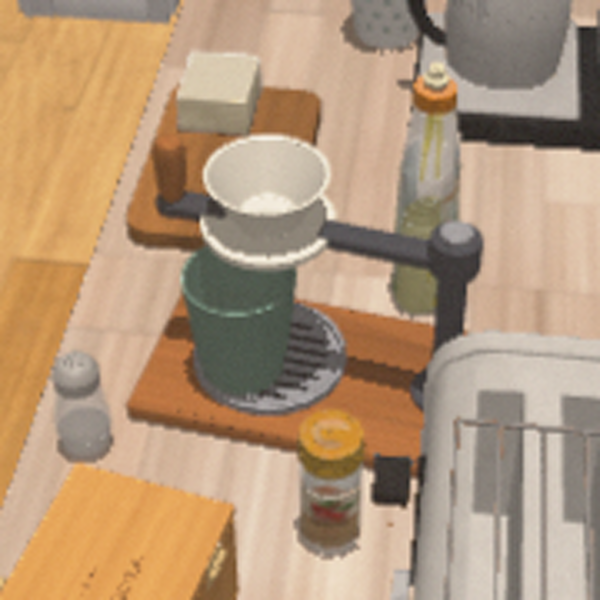

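Top crop: knob top at about (385,153), post cap (472,25), dripper rim (417,107), board corners (95,155), (288,200), (245,312) and (47,268), handle showing left of the bowl near (362,185). Side crop: knob top (172,143), cap (459,238), dripper rim (267,177), jar lid (331,430), shaker (76,370).

```bash
cat >> h.py <<'E'
T=lambda u,v:(130+u*.375,150+v*.375)
S=lambda u,v:(180+u*.3,150+v*.3)
E
python3 - <<'E'
from h import *
a=cam('top');b=cam('side')
for n,p,q in [('knobtop',(385,153),(172,143)),('knobbot',(384,190),(172,197)),('cap',(472,25),(459,238)),('driprim',(417,107),(267,177)),('soapcap',(335,0),(436,72)),('jarlid',(578,148),(331,430)),('cheese top corner FR',(120,217),(178,93))]:
    print(n,*[np.round(x,1) for x in tri(a,T(*p),b,S(*q))])
for p in [(95,155),(288,200),(245,312),(47,268)]: print('board',plane(a,*T(*p),21).round())
print('tray rim side L/R/front', [plane(b,*S(*p),25).round() for p in [(193,368),(346,352),(245,408)]])
print('stand corners side',[plane(b,*S(*p),18).round() for p in [(128,405),(172,303)]],'top',[plane(a,*T(*p),18).round() for p in [(322,268),(543,110)]])
print('boxtop',[plane(b,*S(*p),96).round() for p in [(82,465),(236,512)]],'salttop',plane(b,*S(76,360),90).round())
E
```

```text
knobtop [429.7  47.9 213.1] 0.9
knobbot [426.   48.4 161.7] 0.3
cap [639.1  10.6 176.5] 0.4
driprim [500.4  34.8 199.3] 1.6
soapcap [609.6 147.6 215.3] 11.0
jarlid [ 563.  -117.8  108.8] 1.3
cheese top corner FR [380.8 304.1  78.8] 16.9
board [495. 392.  21.]
board [489. 171.  21.]
board [346. 172.  21.]
board [347. 384.  21.]
tray rim side L/R/front [array([442.,   6.,  25.]), array([559.,  37.,  25.]), array([489., -30.,  25.])]
stand corners side [array([398., -32.,  18.]), array([410.,  83.,  18.])] top [array([417., 113.,  18.]), array([679., -69.,  18.])]
boxtop [array([ 401., -156.,   96.]), array([ 509., -182.,   96.])] salttop [372. -57.  90.]
```

Run:
```python
from h import *
a=cam('top');b=cam('side')
print('lever',tri(a,T(668,98),b,S(390,480)))
for z in (100,150,180,200): print(z,'toaster side edge',[plane(b,*S(*p),z).round() for p in [(432,400),(428,500),(425,590)]], 'top', [plane(a,*T(*p),z).round() for p in [(590,20),(575,140)]])
# tag on tea box: upscale
cv2.imwrite('pics/box.png',cv2.resize(b['color'][270:415,150:310,::-1],(660,600),interpolation=cv2.INTER_CUBIC))
```

```text
lever (array([ 607.37249456, -195.35849142,  158.0424039 ]), np.float64(0.8508768662781163))
100 toaster side edge [array([629., -74., 100.]), array([ 631., -161.,  100.]), array([ 634., -230.,  100.])] top [array([ 750., -102.,  100.]), array([ 579., -113.,  100.])]
150 toaster side edge [array([ 629., -120.,  150.]), array([ 631., -201.,  150.]), array([ 633., -265.,  150.])] top [array([ 701., -104.,  150.]), array([ 538., -115.,  150.])]
180 toaster side edge [array([ 629., -147.,  180.]), array([ 631., -225.,  180.]), array([ 633., -286.,  180.])] top [array([ 672., -105.,  180.]), array([ 514., -115.,  180.])]
200 toaster side edge [array([ 629., -166.,  200.]), array([ 631., -241.,  200.]), array([ 633., -300.,  200.])] top [array([ 653., -106.,  200.]), array([ 498., -116.,  200.])]
```

View pics/box.png

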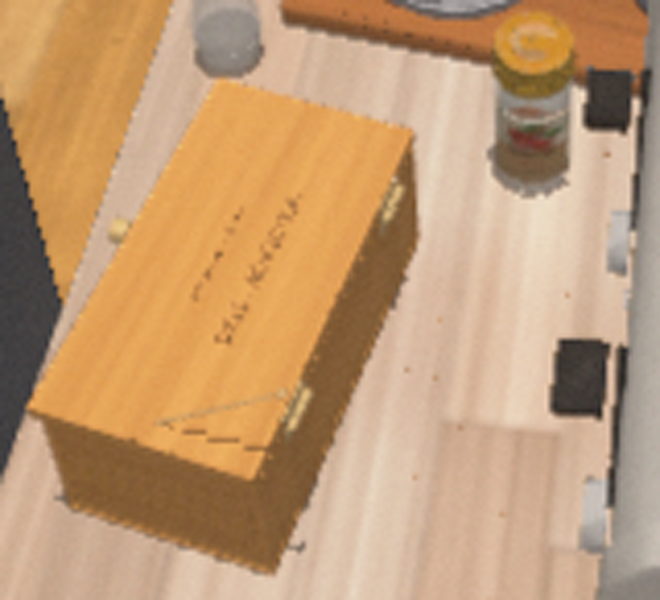

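The tag is at the box's far (-y) end, out of the way. The toaster face is at x≈629 with a lever near (600,-195), so a right swing of about 1.05 rad clears everything. The knob is at (428,48), 214 mm from the hinge as it must be.

```bash
cat >> h.py <<'E'
def rows(wps,op,pos=None,rot=None,step=58):
    """wps: list of (x,y,z,toolx angle deg); prints rows relative to the current pose"""
    s=bot.read_state(); pos=s['position'] if pos is None else np.array(pos,float); R=s['tool_rot'] if rot is None else rot
    a0=np.degrees(np.arctan2(R[1,0],R[0,0])); p=pos.copy();a=a0;out=[]
    for w in wps:
        d=np.array(w[:3])-p; da=w[3]-a; n=int(max(1,np.ceil(np.linalg.norm(d)/step),np.ceil(abs(da)/10)))
        for k in range(1,n+1):
            q=R.T@(p+d*k/n-pos)/1000
            out.append([op]+[round(float(x),3) for x in q]+[round(float(-np.radians(a+da*k/n-a0)),2)])
        p=np.array(w[:3],float);a=w[3]
    print(len(out),out)
E
python3 - <<'E'
from h import *
rows([(200,-600,330,85)],1)
R=np.array([[np.cos(np.radians(85)),np.sin(np.radians(85)),0],[np.sin(np.radians(85)),-np.cos(np.radians(85)),0],[0,0,-1.]])
rows([(430,-250,330,130),(428,48,300,169.8)],1,(200,-600,330),R)
E
```

```text
7 [[1, 0.055, 0.001, -0.014, -0.16], [1, 0.111, 0.003, -0.028, -0.33], [1, 0.166, 0.004, -0.042, -0.49], [1, 0.221, 0.005, -0.056, -0.65], [1, 0.277, 0.007, -0.07, -0.82], [1, 0.332, 0.008, -0.084, -0.98], [1, 0.387, 0.009, -0.098, -1.14]]
14 [[1, 0.046, 0.025, 0.0, -0.1], [1, 0.092, 0.05, 0.0, -0.2], [1, 0.138, 0.074, 0.0, -0.29], [1, 0.184, 0.099, 0.0, -0.39], [1, 0.23, 0.124, 0.0, -0.49], [1, 0.277, 0.149, 0.0, -0.59], [1, 0.323, 0.174, 0.0, -0.69], [1, 0.369, 0.199, 0.0, -0.79], [1, 0.418, 0.194, 0.005, -0.9], [1, 0.468, 0.189, 0.01, -1.02], [1, 0.517, 0.185, 0.015, -1.13], [1, 0.567, 0.18, 0.02, -1.25], [1, 0.616, 0.175, 0.025, -1.36], [1, 0.665, 0.171, 0.03, -1.48]]
```

>>> {"fn": "step_arm", "kwargs": {"deltas": [[1,0.055,0.001,-0.014,-0.16],[1,0.111,0.003,-0.028,-0.33],[1,0.166,0.004,-0.042,-0.49],[1,0.221,0.005,-0.056,-0.65],[1,0.277,0.007,-0.07,-0.82],[1,0.332,0.008,-0.084,-0.98],[1,0.387,0.009,-0.098,-1.14],[1,0.387,0.009,-0.098,-1.14]]}}

```text
time: 2.82
position: [202.6, -598.7, 331.5]
tool_rot: [[0.085, 0.996, 0.001], [0.996, -0.085, -0.003], [-0.003, 0.001, -1.0]]
wrist_force: [-1.4, 0.9, -0.7]
grip_width: 85.4
finger_force: 0.0
```

>>> {"fn": "step_arm", "kwargs": {"deltas": [[1,0.046,0.025,0.0,-0.1],[1,0.092,0.05,0.0,-0.2],[1,0.138,0.074,0.0,-0.29],[1,0.184,0.099,0.0,-0.39],[1,0.23,0.124,0.0,-0.49],[1,0.277,0.149,0.0,-0.59],[1,0.323,0.174,0.0,-0.69],[1,0.369,0.199,0.0,-0.79],[1,0.418,0.194,0.005,-0.9]]}}

```text
time: 3.95
position: [431.0, -200.6, 323.8]
tool_rot: [[-0.725, 0.689, 0.0], [0.689, 0.725, 0.0], [-0.0, 0.0, -1.0]]
wrist_force: [0.5, -0.3, -0.1]
grip_width: 85.0
finger_force: 0.0
```

Run:
```python
from h import *
s=bot.read_state();print(s['position'],s['joints'])
rows([(428,48,270,169.8)],1)
```

```text
[ 431.00231478 -200.56562305  323.78363485] [-7.11668573e-01 -2.29441139e-01 -5.33839088e-02  1.74684274e+00
  1.28140684e-05  4.83937110e-02]
5 [[1, 0.035, 0.036, 0.011, -0.12], [1, 0.069, 0.071, 0.022, -0.23], [1, 0.104, 0.107, 0.032, -0.35], [1, 0.139, 0.142, 0.043, -0.47], [1, 0.173, 0.178, 0.054, -0.58]]
```

>>> {"fn": "step_arm", "kwargs": {"deltas": [[1,0.035,0.036,0.011,-0.12],[1,0.069,0.071,0.022,-0.23],[1,0.104,0.107,0.032,-0.35],[1,0.139,0.142,0.043,-0.47],[1,0.173,0.178,0.054,-0.58],[1,0.173,0.178,0.054,-0.58],[1,0.173,0.178,0.054,-0.58]]}}

```text
time: 4.82
position: [428.2, 45.9, 270.3]
tool_rot: [[-0.983, 0.183, 0.0], [0.183, 0.983, -0.001], [-0.0, -0.0, -1.0]]
wrist_force: [-0.3, -0.8, 0.8]
grip_width: 85.7
finger_force: 0.0
```

Run:
```python
from h import *
rows([(428,48,183,169.8)],1,step=25)
c=cam('side'); cv2.imwrite('pics/k.png',cv2.resize(c['color'][120:270,180:360,::-1],(720,600),interpolation=cv2.INTER_CUBIC))
```

```text
4 [[1, 0.0, 0.001, 0.022, -0.0], [1, 0.0, 0.001, 0.044, -0.0], [1, 0.0, 0.002, 0.065, -0.0], [1, 0.001, 0.002, 0.087, -0.01]]
```

View pics/k.png

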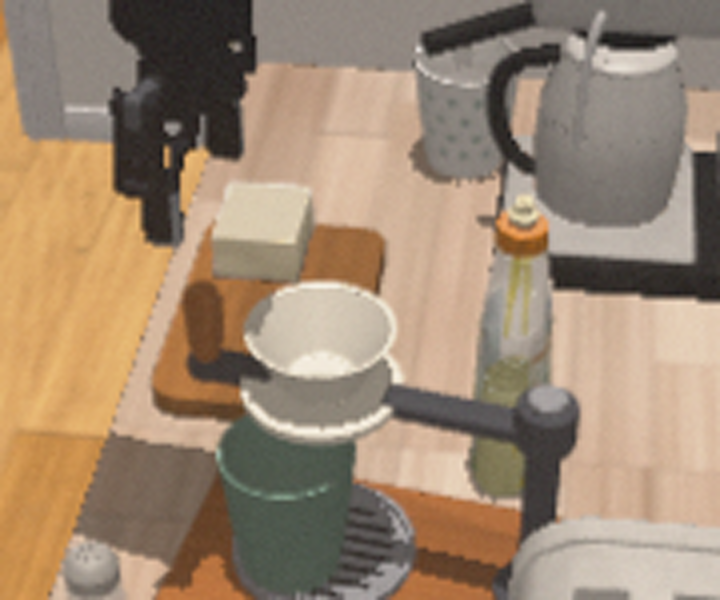

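The gripper is above the knob (about (203,290)), fingers on either side of it. I'll lower it and close gently.

>>> {"fn": "step_arm", "kwargs": {"deltas": [[1,0.0,0.001,0.022,0],[1,0.0,0.002,0.044,0],[1,0.0,0.002,0.065,0],[1,0.0,0.002,0.087,0],[1,0.0,0.002,0.087,0],[0,0.0,0.002,0.087,0],[0,0.0,0.002,0.087,0],[0,0.0,0.002,0.087,0],[0,0.0,0.002,0.087,0],[0,0.0,0.002,0.087,0]], "newtons": 30}}

```text
time: 6.12
position: [428.9, 48.0, 184.0]
tool_rot: [[-0.983, 0.183, 0.001], [0.183, 0.983, -0.0], [-0.001, -0.0, -1.0]]
wrist_force: [-0.4, 0.2, 6.0]
grip_width: 23.0
finger_force: 29.5
```

Run:
```python
from h import *
s=bot.read_state(); p=s['position']; R=s['tool_rot']; print(p,s['grip_width'],s['wrist_force'])
H=np.array([639.,10.6]); r=p[:2]-H; print(np.linalg.norm(r), np.degrees(np.arctan2(r[1],r[0])))
out=[]
N=18
for k in range(1,N+1):
    t=1.07*k/N; c,sn=np.cos(t),np.sin(t)
    q=H+np.array([[c,-sn],[sn,c]])@r; 
    out.append([q[0],q[1],p[2],t])
for lo in (0,9):
    base=np.r_[p,0] if lo==0 else np.array(out[lo-1]); t=base[3]
    Rb=R@cv2.Rodrigues(np.array([0,0,-t]))[0]
    print([[0]+[round(float(x),3) for x in Rb.T@(np.array(o[:3])-base[:3])/1000]+[round(-(o[3]-t),2)] for o in out[lo:lo+9]])
print(out[-1])
```

```text
[428.94301291  48.01894568 183.95548067] 23.02057492887523 [-0.39743356  0.20736073  5.97158195]
213.3638097684986 169.89944550329062
[[0, -0.0, -0.013, 0.0, np.float64(-0.06)], [0, -0.002, -0.025, 0.0, np.float64(-0.12)], [0, -0.004, -0.038, 0.0, np.float64(-0.18)], [0, -0.006, -0.05, 0.0, np.float64(-0.24)], [0, -0.01, -0.062, 0.0, np.float64(-0.3)], [0, -0.014, -0.074, 0.0, np.float64(-0.36)], [0, -0.019, -0.086, 0.0, np.float64(-0.42)], [0, -0.024, -0.098, 0.0, np.float64(-0.48)], [0, -0.031, -0.109, 0.0, np.float64(-0.54)]]
[[0, -0.0, -0.013, 0.0, np.float64(-0.06)], [0, -0.002, -0.025, 0.0, np.float64(-0.12)], [0, -0.004, -0.038, 0.0, np.float64(-0.18)], [0, -0.006, -0.05, 0.0, np.float64(-0.24)], [0, -0.01, -0.062, 0.0, np.float64(-0.3)], [0, -0.014, -0.074, 0.0, np.float64(-0.36)], [0, -0.019, -0.086, 0.0, np.float64(-0.42)], [0, -0.024, -0.098, 0.0, np.float64(-0.48)], [0, -0.031, -0.109, 0.0, np.float64(-0.54)]]
[np.float64(505.32263300754346), np.float64(-155.69635255438453), np.float64(183.95548067496648), 1.07]
```

Gripped at 23 mm, the knob's thickness. Swinging.

>>> {"fn": "step_arm", "kwargs": {"deltas": [[0,0,-0.013,0,-0.06],[0,-0.002,-0.025,0,-0.12],[0,-0.004,-0.038,0,-0.18],[0,-0.006,-0.05,0,-0.24],[0,-0.01,-0.062,0,-0.3],[0,-0.014,-0.074,0,-0.36],[0,-0.019,-0.086,0,-0.42],[0,-0.024,-0.098,0,-0.48],[0,-0.031,-0.109,0,-0.54],[0,-0.031,-0.109,0,-0.54]]}}

```text
time: 7.38
position: [440.3, -65.3, 184.0]
tool_rot: [[-0.937, -0.349, 0.002], [-0.349, 0.937, -0.0], [-0.002, -0.001, -1.0]]
wrist_force: [4.2, 1.1, 5.5]
grip_width: 22.9
finger_force: 29.8
```

>>> {"fn": "step_arm", "kwargs": {"deltas": [[0,0,-0.013,0,-0.06],[0,-0.002,-0.025,0,-0.12],[0,-0.004,-0.038,0,-0.18],[0,-0.006,-0.05,0,-0.24],[0,-0.01,-0.062,0,-0.3],[0,-0.014,-0.074,0,-0.36],[0,-0.019,-0.086,0,-0.42],[0,-0.024,-0.098,0,-0.48],[0,-0.031,-0.109,0,-0.54],[0,-0.031,-0.109,0,-0.54]]}}

```text
time: 8.62
position: [507.6, -155.3, 184.0]
tool_rot: [[-0.624, -0.782, 0.003], [-0.782, 0.624, 0.001], [-0.003, -0.001, -1.0]]
wrist_force: [4.5, 5.9, 6.5]
grip_width: 23.1
finger_force: 29.9
```

Run:
```python
from h import *
s=bot.read_state(); print(s['position'],s['grip_width'],s['wrist_force'],s['joints'])
```

```text
[ 507.64052004 -155.33532534  183.95151059] 23.130868899313636 [4.52267452 5.93785815 6.53072832] [-0.54505216 -0.11398312 -0.2059756   1.47740807  0.00252356 -1.44243539]
```

>>> {"fn": "step_arm", "kwargs": {"deltas": [[1,0,0,0,0],[1,0,0,0,0],[1,0,0,0,0],[1,0,0,0,0],[1,0,0,-0.03,0],[1,0,0,-0.07,0],[1,0,0,-0.12,0],[1,0,0,-0.16,0],[1,0,0,-0.16,0]]}}

```text
time: 9.75
position: [507.1, -156.7, 346.7]
tool_rot: [[-0.625, -0.781, 0.004], [-0.781, 0.625, -0.003], [-0.001, -0.005, -1.0]]
wrist_force: [-0.2, -0.6, -0.9]
grip_width: 85.3
finger_force: 0.0
```

Run:
```python
from h import *
s=bot.read_state(); print(s['position'],s['grip_width'])
rows([(430,50,345,231)],1)
R=s['tool_rot']; rows([(400,250,345,231),(250,480,345,231)],1,(430,50,345),R)
```

```text
[ 507.1455838  -156.68759606  346.69272186] 85.34906110111847
36 [[1, -0.003, 0.005, 0.0, -0.17], [1, -0.006, 0.011, 0.0, -0.35], [1, -0.009, 0.016, 0.0, -0.52], [1, -0.013, 0.021, 0.0, -0.7], [1, -0.016, 0.026, 0.0, -0.87], [1, -0.019, 0.032, 0.0, -1.05], [1, -0.022, 0.037, 0.0, -1.22], [1, -0.025, 0.042, 0.0, -1.39], [1, -0.028, 0.047, 0.0, -1.57], [1, -0.031, 0.053, 0.0, -1.74], [1, -0.035, 0.058, 0.0, -1.92], [1, -0.038, 0.063, 0.0, -2.09], [1, -0.041, 0.068, 0.0, -2.27], [1, -0.044, 0.074, 0.0, -2.44], [1, -0.047, 0.079, 0.0, -2.62], [1, -0.05, 0.084, 0.0, -2.79], [1, -0.053, 0.089, 0.0, -2.96], [1, -0.057, 0.095, 0.0, -3.14], [1, -0.06, 0.1, 0.0, -3.31], [1, -0.063, 0.105, 0.0, -3.49], [1, -0.066, 0.11, 0.0, -3.66], [1, -0.069, 0.116, 0.0, -3.84], [1, -0.072, 0.121, 0.0, -4.01], [1, -0.075, 0.126, 0.001, -4.18], [1, -0.079, 0.132, 0.001, -4.36], [1, -0.082, 0.137, 0.001, -4.53], [1, -0.085, 0.142, 0.001, -4.71], [1, -0.088, 0.147, 0.001, -4.88], [1, -0.091, 0.153, 0.001, -5.06], [1, -0.094, 0.158, 0.001, -5.23], [1, -0.097, 0.163, 0.001, -5.41], [1, -0.101, 0.168, 0.001, -5.58]
[... 816 characters left out ...]
0.0, -3.66], [1, -0.084, 0.091, -0.0, -3.84], [1, -0.088, 0.095, -0.0, -4.01], [1, -0.092, 0.099, -0.0, -4.18], [1, -0.095, 0.103, -0.0, -4.36], [1, -0.099, 0.107, -0.001, -4.53], [1, -0.103, 0.111, -0.001, -4.71], [1, -0.107, 0.115, -0.001, -4.88], [1, -0.111, 0.12, -0.001, -5.06], [1, -0.115, 0.124, -0.001, -5.23], [1, -0.118, 0.128, -0.001, -5.41], [1, -0.122, 0.132, -0.001, -5.58], [1, -0.126, 0.136, -0.001, -5.75], [1, -0.13, 0.14, -0.001, -5.93], [1, -0.134, 0.144, -0.001, -6.1], [1, -0.137, 0.148, -0.001, -6.28], [1, -0.155, 0.201, -0.001, -6.28], [1, -0.172, 0.253, -0.001, -6.28], [1, -0.189, 0.305, -0.002, -6.28], [1, -0.206, 0.357, -0.002, -6.28], [1, -0.223, 0.409, -0.002, -6.28]]
```

>>> {"fn": "step_arm", "kwargs": {"deltas": [[1,-0.028,0.047,0,0],[1,-0.057,0.095,0,0],[1,-0.085,0.142,0,0],[1,-0.113,0.189,0,0],[1,-0.147,0.226,0,0],[1,-0.181,0.263,0,0],[1,-0.215,0.3,0,0],[1,-0.25,0.337,0,0],[1,-0.267,0.389,0,0],[1,-0.284,0.441,0,0]]}}

```text
time: 11.0
position: [338.0, 342.4, 341.9]
tool_rot: [[-0.625, -0.781, -0.001], [-0.781, 0.625, -0.001], [0.001, 0.0, -1.0]]
wrist_force: [0.5, 0.1, 0.3]
grip_width: 85.4
finger_force: 0.0
```

>>> {"fn": "step_arm", "kwargs": {"deltas": [[1,-0.017,0.052,0,0],[1,-0.034,0.104,0,0],[1,-0.052,0.157,0,0],[1,-0.052,0.157,0,0]]}}

```text
time: 11.5
position: [246.6, 481.7, 341.5]
tool_rot: [[-0.621, -0.784, -0.002], [-0.784, 0.621, -0.002], [0.002, 0.001, -1.0]]
wrist_force: [0.1, 0.5, -0.1]
grip_width: 85.5
finger_force: 0.0
```

Run:
```python
from h import *
s=bot.read_state(); print(s['position'],s['joints'])
t=cam('top')['color'][150:330,130:350,::-1]; c=cam('side')['color'][180:330,180:360,::-1]
a=cv2.resize(t,(440,360),interpolation=cv2.INTER_CUBIC);b=cv2.resize(c,(360,300),interpolation=cv2.INTER_CUBIC)
im=np.zeros((360,800,3),np.uint8);im[:,:440]=a;im[:300,440:]=b; cv2.imwrite('pics/two.png',im)
```

```text
[246.60550099 481.74851991 341.4658235 ] [ 8.55628569e-01 -1.52745339e-02  1.77459658e-01  1.76588395e+00
  3.98016526e-04 -4.51243057e-02]
```

View pics/two.png

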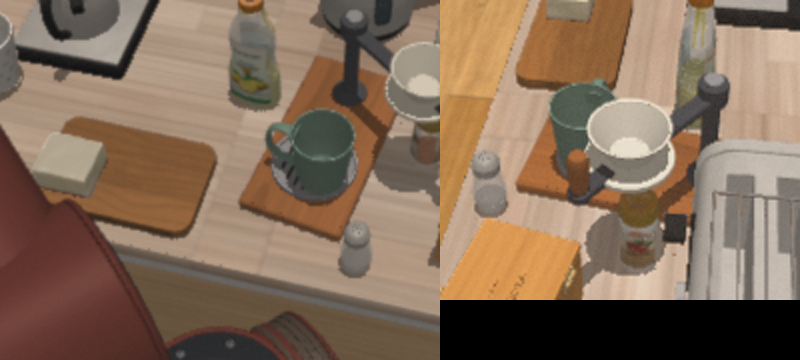

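Left half (top view): the mug stands on the tray with rim centre about (324,138) and its handle at about (275,140); the dripper is swung clear to the right. Right half (side view): the handle pokes out behind the rim at about (598,88). Now the measuring by masks.

```bash
cat > mug.py <<'E'
from h import *
def fit(P):
    A=np.c_[2*P,np.ones(len(P))]; s=np.linalg.lstsq(A,(P**2).sum(1),rcond=None)[0]; return s[:2],np.sqrt(s[2]+s[0]**2+s[1]**2)
def mask(c,r):
    im=c['color'].astype(int); R,G,B=im[...,0],im[...,1],im[...,2]
    m=((G>R*1.2)&(G>=B*.98)).astype(np.uint8); k=np.zeros_like(m); k[r]=m[r]
    n,l,s,_=cv2.connectedComponentsWithStats(k); return (l==1+np.argmax(s[1:,4])).astype(np.uint8)
def main():
    for n,r in (('top',np.s_[195:260,255:315]),('side',np.s_[215:275,225:275])):
        c=cam(n); m=mask(c,r); big=cv2.morphologyEx(m,cv2.MORPH_OPEN,cv2.getStructuringElement(cv2.MORPH_ELLIPSE,(15,15)))
        ys,xs=np.nonzero(m); print(n,'bbox',xs.min(),xs.max(),ys.min(),ys.max(),m.sum(),big.sum())
        h=m&~cv2.dilate(big,np.ones((3,3),np.uint8)); k,l,st,ce=cv2.connectedComponentsWithStats(h)
        for i in range(1,k):
            if st[i,4]>8: print(' handle blob',st[i],ce[i].round(1))
        P=[]; ys,xs=np.nonzero(big); mid=(ys.min()+ys.max())/2
        for x in range(xs.min()+1,xs.max()):
            y=np.nonzero(big[:,x])[0].min()
            if y<mid and not h[max(0,y-3):y+1,x-1:x+2].any(): P.append((x,y-.5))
        for z in (111,121,131):
            Q=np.array([plane(c,*p,z)[:2] for p in P]); cc,rr=fit(Q); print(' z',z,cc.round(1),rr.round(1),len(Q),np.abs(np.linalg.norm(Q-cc,axis=1)-rr).max().round(1))
        if n=='top':
            for y in range(195,255): print(y,''.join('#' if v else '.' for v in m[y,255:315]))
if __name__=='__main__': main()
E
python3 mug.py
```

```text
top bbox 255 264 199 201 18 0
 handle blob [255 199  10   3  18] [259.3 200.1]Traceback (most recent call last):
  File "mug.py", line 23, in <module>
    if __name__=='__main__': main()
                             ~~~~^^
  File "mug.py", line 15, in main
    P=[]; ys,xs=np.nonzero(big); mid=(ys.min()+ys.max())/2
                                      ~~~~~~^^
    return umr_minimum(a, axis, None, out, keepdims, initial, where)
ValueError: zero-size array to reduction operation minimum which has no identity
```

Run:
```python
from h import *
c=cam('top')['color']; print(c[219,262:312:4].tolist(), c[238,285:300:5].tolist())
d=cam('side')['color']; print(d[232,230:275:4].tolist())
```

```text
[[126, 116, 101], [114, 85, 62], [139, 99, 75], [88, 93, 86], [62, 72, 64], [66, 76, 67], [68, 78, 68], [66, 76, 67], [65, 74, 65], [63, 73, 64], [60, 70, 61], [75, 80, 67], [148, 94, 58]] [[60, 69, 61], [60, 71, 62], [60, 69, 62]]
[[196, 167, 144], [157, 160, 140], [79, 90, 79], [80, 90, 78], [81, 93, 83], [81, 95, 80], [84, 96, 83], [75, 84, 74], [218, 207, 187], [194, 182, 165], [200, 188, 168], [198, 187, 169]]
```

```bash
sed -i 's/m=((G>R\*1.2)&(G>=B\*.98))/m=((G>R+2)\&(G>B))/' mug.py; python3 mug.py
```

```text
top bbox 263 306 205 247 1196 1086
 handle blob [263 211  12  21  95] [268.7 221.3]
 z 111 [484.3  19.2] 43.3 31 2.3
 z 121 [476.9  17.7] 42.8 31 2.3
 z 131 [469.6  16.1] 42.4 31 2.2
195 ............................................................
196 ............................................................
197 ............................................................
198 ............................................................
199 ............................................................
200 ............................................................
201 ............................................................
202 ............................................................
203 ............................................................
204 ............................................................
205 ..............................###.####..#...................
206 ............................###############.................
207 ..........................###################...............
208 .........................######################.............
209 ...
[... 2513 characters left out ...]
..............
248 ............................................................
249 ............................................................
250 ............................................................
251 ............................................................
252 ............................................................
253 ............................................................
254 ............................................................
side bbox 234 267 220 261 697 557
 handle blob [256 220  12  12  61] [261.9 225.2]
 handle blob [239 253   6   9  27] [241.3 256.4]
 z 111 [468.8  31.7] 32.2 19 2.3
 z 121 [471.   20.9] 31.7 19 2.2
 z 131 [473.2  10.2] 31.3 19 2.2
```

Run:
```python
from h import *
a=cam('top');b=cam('side'); C=np.array([477,17.7])
for z in (108,95,83,60,45):
    p=plane(a,263.5,219,z); d=p[:2]-C; print(z,p.round(1),np.linalg.norm(d).round(1),np.degrees(np.arctan2(d[1],d[0])).round(1))
for name,px,z in (('topbar outer',(264,214),108),('topbar mid',(268,212.8),108),('lowest',(271,228),45)):
    p=plane(a,*px,z);d=p[:2]-C; print(name,p.round(1),np.linalg.norm(d).round(1),np.degrees(np.arctan2(d[1],d[0])).round(1))
print('side rim pred', [proj(b,[477+43*np.cos(t),17.7+43*np.sin(t),121]).round(1) for t in np.radians([90,135,180,225,270])])
for z in (115,108,100):
  for px in ((262,221),(262,225),(257,222),(267,224)):
    p=plane(b,*px,z);d=p[:2]-C; print(z,px,p.round(1),np.linalg.norm(d).round(1),np.degrees(np.arctan2(d[1],d[0])).round(1))
im=b['color'];m=(im[...,1].astype(int)>im[...,0]+2)&(im[...,1]>im[...,2])
for y in range(216,266): print(y,''.join('#' if v else '.' for v in m[y,228:275]))
big=cv2.resize(a['color'][200:255,250:315,::-1],(650,550),interpolation=cv2.INTER_CUBIC); cv2.imwrite('pics/hd.png',big)
```

```text
108 [464.7  87.4 108. ] 70.8 100.0
95 [474.   90.2  95. ] 72.6 92.4
83 [482.5  92.8  83. ] 75.3 85.8
60 [498.8  97.8  60. ] 83.0 74.8
45 [509.5 101.   45. ] 89.5 68.7
topbar outer [481.   90.4 108. ] 72.8 86.9
topbar mid [487.5  81.1 108. ] 64.3 80.6
lowest [484.7  72.9  45. ] 55.8 82.0
side rim pred [array([253.3, 219.8]), array([240.7, 222.1]), array([233.5, 229.8]), array([236.2, 238.6]), array([247.7, 243.3])]
115 (262, 221) [498.4  65.6 115. ] 52.5 65.9
115 (262, 225) [500.6  50.4 115. ] 40.3 54.2
115 (257, 222) [486.3  60.3 115. ] 43.6 77.7
115 (267, 224) [512.6  55.7 115. ] 52.1 46.8
108 (262, 221) [497.1  73.5 108. ] 59.3 70.2
108 (262, 225) [499.3  58.2 108. ] 46.2 61.1
108 (257, 222) [484.9  68.1 108. ] 51.0 81.1
108 (267, 224) [511.5  63.5 108. ] 57.3 53.0
100 (262, 221) [495.7  82.5 100. ] 67.4 73.9
100 (262, 225) [497.9  67.  100. ] 53.6 67.0
100 (257, 222) [483.3  77.1 100. ] 59.7 83.9
100 (267, 224) [510.2  72.4 100. ] 64.0 58.7
216 ...............................................
217 ...............................................
218 ..................................
[... 1757 characters left out ...]
##......................
253 ............#############......................
254 ............#######............................
255 ...........######..............................
256 ............####...............................
257 ............####...............................
258 ............###................................
259 .............##................................
260 .............#.................................
261 .............#.................................
262 ...............................................
263 ...............................................
264 ...............................................
265 ...............................................
```

View pics/hd.png

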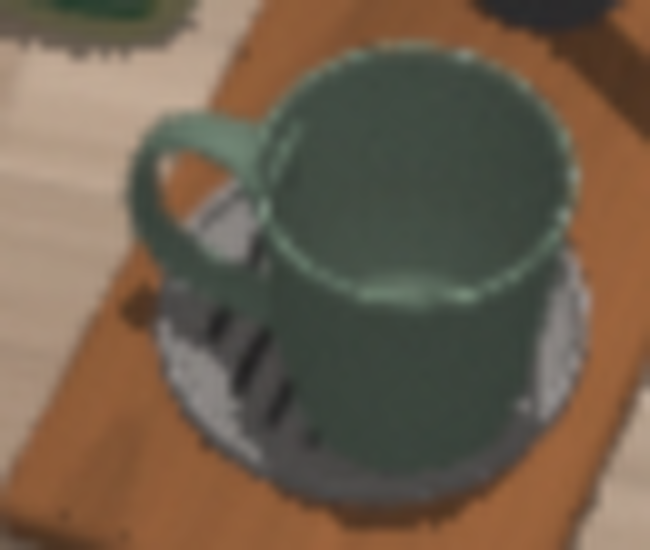

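The close-up shows a rounded handle pointing left, with its outer bar at about (145,200). Mug: rim centre (477,18), r=42.8 at z=121, and the side view's left rim edge (px 234) matches the predicted 233.5. Handle direction is about 80°, grip point about (488.5,90,83). I'll check the board's free area and plan.

Run:
```python
from h import *
a=cam('top');b=cam('side')
print('cheese edge',plane(a,*T(125,262),21).round(),plane(a,*T(141,205),64).round(),plane(a,*T(120,217),64).round(),'side',plane(b,*S(178,120),64-43*0).round(),plane(b,*S(248,130),21).round())
print('machine base corner',plane(a,192,185,15).round(),'soap base top',plane(a,*T(340,138),0).round())
s=bot.read_state(); print(s['position'])
rows([(440,200,300,245.5),(488.5,90,220,260.5)],1)
```

```text
cheese edge [373. 309.  21.] [417. 302.  64.] [398. 317.  64.] side [381. 271.  64.] [436. 320.  21.]
machine base corner [602. 351.  15.] soap base top [599. 145.   0.]
[249.52884863 479.50728742 343.37320309]
41 [[1, 0.003, -0.009, 0.001, -0.17], [1, 0.005, -0.017, 0.002, -0.34], [1, 0.008, -0.026, 0.003, -0.52], [1, 0.01, -0.034, 0.005, -0.69], [1, 0.013, -0.043, 0.006, -0.86], [1, 0.016, -0.051, 0.007, -1.03], [1, 0.018, -0.06, 0.008, -1.2], [1, 0.021, -0.068, 0.009, -1.37], [1, 0.023, -0.077, 0.01, -1.55], [1, 0.026, -0.085, 0.011, -1.72], [1, 0.029, -0.094, 0.013, -1.89], [1, 0.031, -0.102, 0.014, -2.06], [1, 0.034, -0.111, 0.015, -2.23], [1, 0.036, -0.119, 0.016, -2.41], [1, 0.039, -0.128, 0.017, -2.58], [1, 0.042, -0.136, 0.018, -2.75], [1, 0.044, -0.145, 0.019, -2.92], [1, 0.047, -0.153, 0.021, -3.09], [1, 0.05, -0.162, 0.022, -3.27], [1, 0.052, -0.17, 0.023, -3.44], [1, 0.055, -0.179, 0.024, -3.61], [1, 0.057, -0.187, 0.025, -3.78], [1, 0.06, -0.196, 0.026, -3.95], [1, 0.063, -0.204, 0.027, -4.12], [1, 0.065, -0.213, 0.029, -4.3], [1, 0.068, -0.221, 0.03, -4.47], [1, 0.07, -0.23, 0.031, -4.64], [1, 0.073, -0.238, 0.032, -4.81], [1, 0.076, -0.247, 0.033, -4.98], [1, 0.078, -0.255, 0.034, -5.16], [1, 0.081, -0.264, 0.035, -5.33], [1, 0.083, -0.272, 0.037, -5.5], [1, 0.086, -0.281, 0.038, -5.67], [1, 0.089, -0.289, 0.039, -5.84], [1, 0.091, -0.298, 0.04, -6.02], [1, 0.094, -0.306, 0.041, -6.19], [1, 0.096, -0.315, 0.042, -6.36], [1, 0.099, -0.323, 0.043, -6.53], [1, 0.118, -0.359, 0.07, -6.62], [1, 0.136, -0.394, 0.097, -6.71], [1, 0.155, -0.43, 0.123, -6.79]]
```

```bash
sed -i 's/da=w\[3\]-a;/da=(w[3]-a+180)%360-180;/; s/a=w\[3\]$/a=a+da/' h.py
python3 - <<'E'
from h import *
rows([(440,200,300,245.5),(488.5,90,220,260.5)],1)
E
```

```text
9 [[1, 0.017, -0.054, 0.007, -0.04], [1, 0.033, -0.108, 0.014, -0.08], [1, 0.05, -0.162, 0.022, -0.12], [1, 0.066, -0.216, 0.029, -0.17], [1, 0.083, -0.27, 0.036, -0.21], [1, 0.099, -0.323, 0.043, -0.25], [1, 0.118, -0.359, 0.07, -0.34], [1, 0.136, -0.394, 0.097, -0.42], [1, 0.155, -0.43, 0.123, -0.51]]
```

>>> {"fn": "step_arm", "kwargs": {"deltas": [[1,0.017,-0.054,0.007,-0.04],[1,0.033,-0.108,0.014,-0.08],[1,0.05,-0.162,0.022,-0.12],[1,0.066,-0.216,0.029,-0.17],[1,0.083,-0.27,0.036,-0.21],[1,0.099,-0.323,0.043,-0.25],[1,0.118,-0.359,0.07,-0.34],[1,0.136,-0.394,0.097,-0.42],[1,0.155,-0.43,0.123,-0.51],[1,0.155,-0.43,0.123,-0.51]]}}

```text
time: 13.3
position: [487.7, 88.0, 217.9]
tool_rot: [[-0.167, -0.986, -0.003], [-0.986, 0.167, -0.0], [0.001, 0.003, -1.0]]
wrist_force: [0.3, 1.3, 1.1]
grip_width: 85.3
finger_force: 0.0
```

Run:
```python
from h import *
s=bot.read_state(); print(s['position'],s['tool_rot'][:,0])
rows([(488.5,90,66,260.5)],1,step=26)
```

```text
[487.74524249  87.96016017 217.91505681] [-1.66541664e-01 -9.86034186e-01  6.76414680e-04]
6 [[1, -0.0, -0.0, 0.025, -0.0], [1, -0.001, -0.0, 0.051, -0.0], [1, -0.001, -0.0, 0.076, -0.0], [1, -0.001, -0.001, 0.101, -0.0], [1, -0.002, -0.001, 0.127, -0.0], [1, -0.002, -0.001, 0.152, -0.0]]
```

>>> {"fn": "step_arm", "kwargs": {"deltas": [[1,0,0,0.025,0],[1,0,0,0.051,0],[1,-0.001,0,0.076,0],[1,-0.001,-0.001,0.101,0],[1,-0.002,-0.001,0.127,0],[1,-0.002,-0.001,0.152,0],[1,-0.002,-0.001,0.152,0],[1,-0.002,-0.001,0.152,0]]}}

```text
time: 14.3
position: [490.1, 92.2, 69.8]
tool_rot: [[-0.164, -0.986, 0.002], [-0.986, 0.164, -0.0], [-0.0, -0.002, -1.0]]
wrist_force: [0.1, -0.1, 0.4]
grip_width: 85.6
finger_force: 0.0
```

>>> {"fn": "step_arm", "kwargs": {"deltas": [[0,0,0,0,0],[0,0,0,0,0],[0,0,0,0,0],[0,0,0,0,0],[0,0,0,0,0],[0,0,0,0,0]], "newtons": 80}}

```text
time: 15.05
position: [489.6, 91.9, 68.5]
tool_rot: [[-0.164, -0.986, 0.0], [-0.986, 0.164, -0.0], [0.0, -0.0, -1.0]]
wrist_force: [0.2, -0.8, 1.9]
grip_width: 12.1
finger_force: 77.6
```

```bash
python3 - <<'E'
from h import *
s=bot.read_state(); print(s['position'],s['wrist_force'],s['grip_width'])
E
python3 mug.py | grep -v '^[0-9]'
```

```text
[489.6495014   91.88055691  68.47710002] [ 0.24102234 -0.77679739  1.8865358 ] 12.053347023964339
top bbox 265 306 205 247 1180 1079
 handle blob [267 211   7   6  29] [269.9 213.7]
 handle blob [265 223   9   9  45] [269.5 226.6]
 z 111 [486.8  20.4] 39.7 30 2.8
 z 121 [479.4  18.9] 39.4 30 2.8
 z 131 [472.1  17.3] 39.0 30 2.7
side bbox 234 267 220 262 725 613
 handle blob [256 220  12  11  45] [262.7 225.4]
 handle blob [239 254   5   9  23] [241.1 257.2]
 z 111 [474.4  24.7] 41.7 20 2.9
 z 121 [476.5  14. ] 41.2 20 2.8
 z 131 [478.6   3.4] 40.6 20 2.8
```

Held at 12 mm with 78 N. Lifting straight up, then carrying it across while turning the handle to +x.

>>> {"fn": "step_arm", "kwargs": {"deltas": [[0,0,0,-0.008,0],[0,0,0,-0.02,0],[0,0,0,-0.035,0],[0,0,0,-0.05,0],[0,0,0,-0.065,0],[0,0,0,-0.07,0],[0,0,0,-0.07,0]]}}

```text
time: 16.02
position: [489.7, 91.9, 138.6]
tool_rot: [[-0.164, -0.986, 0.001], [-0.986, 0.164, -0.0], [0.0, -0.001, -1.0]]
wrist_force: [0.2, -0.3, -2.1]
grip_width: 12.0
finger_force: 77.7
```

```bash
python3 - <<'E'
from h import *
s=bot.read_state(); print(s['position'],s['wrist_force'],s['wrist_torque'],s['grip_width'],s['finger_force'])
rows([(493,237,138,180.3)],0,step=8.5)
E
python3 mug.py | grep -v '^[0-9]'
```

```text
[489.67232778  91.93532946 138.55623061] [ 0.24217389 -0.28261818 -2.07144782] [ 0.1486533  -0.00318589  0.00885876] 12.019321799057318 77.65221631882014
18 [[0, -0.008, 0.001, 0.0, 0.08], [0, -0.016, 0.002, 0.0, 0.16], [0, -0.024, 0.003, 0.0, 0.23], [0, -0.032, 0.005, 0.0, 0.31], [0, -0.04, 0.006, 0.0, 0.39], [0, -0.048, 0.007, 0.0, 0.47], [0, -0.056, 0.008, 0.0, 0.54], [0, -0.064, 0.009, 0.0, 0.62], [0, -0.072, 0.01, 0.0, 0.7], [0, -0.08, 0.011, 0.0, 0.78], [0, -0.088, 0.013, 0.0, 0.86], [0, -0.096, 0.014, 0.0, 0.93], [0, -0.104, 0.015, 0.0, 1.01], [0, -0.112, 0.016, 0.0, 1.09], [0, -0.12, 0.017, 0.0, 1.17], [0, -0.128, 0.018, 0.0, 1.25], [0, -0.136, 0.019, 0.001, 1.32], [0, -0.144, 0.02, 0.001, 1.4]]
top bbox 264 309 195 233 1130 1010
 handle blob [266 195   9   6  35] [270.1 197.2]
 handle blob [264 208  11   8  40] [269.3 211.3]
 z 111 [474.3  13.3] 91.2 29 2.3
 z 121 [467.1  11.9] 90.3 29 2.2
 z 131 [459.9  10.4] 89.5 29 2.2
side bbox 233 266 215 248 788 696
 handle blob [233 215   4   4   9] [234.2 215.9]
 handle blob [243 245  11   4  26] [248.7 246.9]
 z 111 [472.   16.6] 76.9 25 1.8
 z 121 [474.2   6.1] 75.9 25 1.8
 z 131 [476.3  -4.5] 74.8 25 1.7
```

>>> {"fn": "step_arm", "kwargs": {"deltas": [[0,-0.008,0.001,0,0.08],[0,-0.016,0.002,0,0.16],[0,-0.024,0.003,0,0.23],[0,-0.032,0.005,0,0.31],[0,-0.04,0.006,0,0.39],[0,-0.048,0.007,0,0.47],[0,-0.056,0.008,0,0.54],[0,-0.064,0.009,0,0.62],[0,-0.072,0.01,0,0.7],[0,-0.072,0.01,0,0.7]]}}

```text
time: 17.38
position: [491.0, 164.9, 137.6]
tool_rot: [[-0.76, -0.65, -0.001], [-0.65, 0.76, -0.0], [0.001, 0.0, -1.0]]
wrist_force: [0.4, 0.5, -2.5]
grip_width: 12.3
finger_force: 77.9
```

>>> {"fn": "step_arm", "kwargs": {"deltas": [[0,-0.005,0.006,0,0.08],[0,-0.01,0.012,0,0.16],[0,-0.016,0.018,0,0.23],[0,-0.021,0.023,0,0.31],[0,-0.026,0.029,0,0.39],[0,-0.032,0.035,0,0.47],[0,-0.038,0.041,0,0.54],[0,-0.044,0.047,0,0.62],[0,-0.05,0.053,0,0.7],[0,-0.05,0.053,0,0.7]]}}

```text
time: 18.62
position: [494.8, 237.3, 137.9]
tool_rot: [[-1.0, -0.009, -0.001], [-0.009, 1.0, -0.0], [0.001, -0.0, -1.0]]
wrist_force: [-0.3, -0.1, -2.5]
grip_width: 12.1
finger_force: 78.0
```

Run:
```python
from h import *
s=bot.read_state(); print(s['position'],s['tool_rot'][:,0],s['wrist_force'],s['grip_width'],s['joints'])
# measured mug vertical position under gripper
import mug
a=cam('top'); im=a['color']
m=mug.mask(a,np.s_[150:300,180:280]); ys,xs=np.nonzero(m); print(xs.min(),xs.max(),ys.min(),ys.max(),m.sum())
C=s['position'][:2]+[-75,0]
for z,r in ((191,43),(91,32)): 
  Q=np.array([proj(a,[C[0]+r*np.cos(t),C[1]+r*np.sin(t),z]) for t in np.linspace(0,6.28,60)]); print('pred',z,Q.min(0).round(1),Q.max(0).round(1))
cv2.imwrite('pics/h2.png',cv2.resize(im[150:300,160:360,::-1],(800,600),interpolation=cv2.INTER_CUBIC))
```

```text
[494.84875047 237.31957063 137.86083157] [-9.99961372e-01 -8.77166420e-03  5.59677523e-04] [-0.25779139 -0.12550858 -2.47008987] 12.12505466339253 [ 2.08979435e-01 -4.80618275e-02 -2.26899033e-01  1.39260105e+00
 -3.49132742e-04  2.00207637e-01]
190 217 185 233 1030
pred 191 [182.6 188.2] [217.3 215.2]
pred 91 [192.5 215.3] [216.8 234.9]
```

Mug hangs as expected (its bottom edge at row 233 against the predicted 235). Lowering to just above the board.

>>> {"fn": "step_arm", "kwargs": {"deltas": [[0,0,0,0.01,0],[0,0,0,0.025,0],[0,0,0,0.04,0],[0,0,0,0.053,0],[0,0,0,0.06,0],[0,0,0,0.064,0],[0,0,0,0.065,0],[0,0,0,0.065,0]]}}

```text
time: 19.68
position: [495.3, 237.5, 73.7]
tool_rot: [[-1.0, -0.006, 0.001], [-0.006, 1.0, 0.0], [-0.001, 0.0, -1.0]]
wrist_force: [0.4, -0.2, -3.3]
grip_width: 12.2
finger_force: 78.0
```

>>> {"fn": "step_arm", "kwargs": {"deltas": [[0,0,0,0.001,0],[0,0,0,0.002,0],[0,0,0,0.003,0],[0,0,0,0.003,0]]}}

```text
time: 20.18
position: [495.0, 237.4, 70.1]
tool_rot: [[-1.0, -0.006, -0.0], [-0.006, 1.0, -0.0], [0.0, -0.0, -1.0]]
wrist_force: [0.2, 0.0, -2.1]
grip_width: 12.1
finger_force: 78.0
```

>>> {"fn": "step_arm", "kwargs": {"deltas": [[0,0,0,0.0005,0],[0,0,0,0.001,0],[0,0,0,0.001,0],[0,0,0,0.001,0]]}}

```text
time: 20.68
position: [495.0, 237.4, 69.3]
tool_rot: [[-1.0, -0.006, 0.0], [-0.006, 1.0, -0.0], [-0.0, -0.0, -1.0]]
wrist_force: [0.6, -0.2, -2.1]
grip_width: 11.8
finger_force: 78.0
```

>>> {"fn": "step_arm", "kwargs": {"deltas": [[0,0,0,0.0005,0],[0,0,0,0.001,0],[0,0,0,0.001,0],[0,0,0,0.001,0]]}}

```text
time: 21.18
position: [495.3, 237.4, 68.5]
tool_rot: [[-1.0, -0.006, 0.001], [-0.006, 1.0, -0.0], [-0.001, -0.0, -1.0]]
wrist_force: [1.0, -0.5, 1.8]
grip_width: 11.7
finger_force: 78.7
```

Contact: the force went from -2.1 to +1.8 N. Releasing and rising.

>>> {"fn": "step_arm", "kwargs": {"deltas": [[0.4,0,0,0,0],[0.7,0,0,0,0],[1,0,0,0,0],[1,0,0,0,0],[1,0,0,-0.02,0],[1,0,0,-0.06,0],[1,0,0,-0.12,0],[1,0,0,-0.18,0],[1,0,0,-0.24,0],[1,0,0,-0.24,0]]}}

```text
time: 22.42
position: [496.7, 237.8, 315.5]
tool_rot: [[-1.0, -0.006, 0.01], [-0.006, 1.0, 0.002], [-0.01, 0.002, -1.0]]
wrist_force: [0.6, -0.5, 0.5]
grip_width: 85.6
finger_force: 0.0
```

Run:
```python
from h import *
import mug
s=bot.read_state(); print(s['position'],s['joints'])
a=cam('top');b=cam('side')
# dripper knob: brown knob via side view
im=cv2.resize(a['color'][140:300,150:390,::-1],(480,320),interpolation=cv2.INTER_CUBIC); im2=cv2.resize(b['color'][150:310,180:340,::-1],(320,320),interpolation=cv2.INTER_CUBIC)
cv2.imwrite('pics/two2.png',np.hstack([im,im2]))
```

```text
[496.67178465 237.80712117 315.47801405] [ 2.09007676e-01 -2.19066347e-02  1.22296390e-01  1.70520659e+00
 -7.34373610e-05  2.02762726e-01]
```

View pics/two2.png

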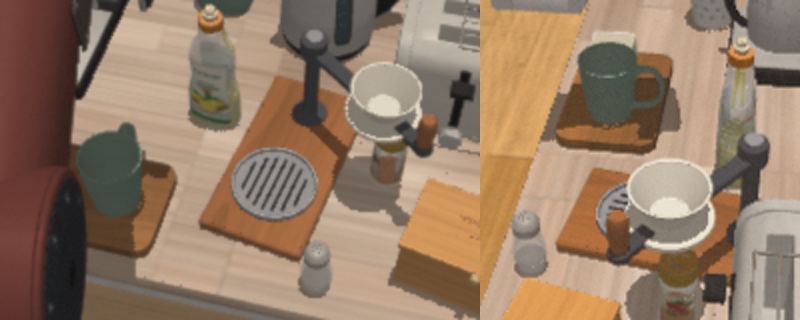

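The mug stands upright on the board's free part; the empty tray is fully visible at about (274,183) and the knob at about (428,118) / (619,215). Measuring the tray centre and knob for the return swing.

Run:
```python
from h import *
from mug import fit
a=cam('top');b=cam('side')
im=a['color'].astype(int); m=((im.max(2)-im.min(2))<22).astype(np.uint8); k=np.zeros_like(m); r=np.s_[205:262,255:316]; k[r]=m[r]
k=cv2.morphologyEx(k,cv2.MORPH_CLOSE,np.ones((5,5),np.uint8))
c=max(cv2.findContours(k,cv2.RETR_EXTERNAL,cv2.CHAIN_APPROX_NONE)[0],key=cv2.contourArea); print(cv2.fitEllipse(cv2.convexHull(c)),cv2.boundingRect(c))
h=cv2.convexHull(c)[:,0]
for z in (21,26): 
    Q=np.array([plane(a,*p,z)[:2] for p in h]); print(z,*fit(Q), plane(a,287.25,231.75,z).round(1))
kn,g=tri(a,(364,199),b,(249.5,257.5)); print('knob',kn,g)
print('cap',tri(a,(307,158),b,(180+(754-480)/2,150+148/2)))
# mug rim at z=121 check
print('mug rim centre approx',plane(a,150+109/2,140+155/2,121).round(),'base', plane(b,180+(609-480)/2,150+118/2,21).round())
```

```text
((286.63800048828125, 231.58872985839844), (36.04777908325195, 42.34983444213867), 90.91024017333984) (266, 214, 42, 36)
21 [501.61707537  32.3835998 ] 60.46722770038755 [499.9  30.2  21. ]
26 [498.17264164  31.62287384] 60.20222048005339 [496.4  29.4  26. ]
knob [ 507.45538199 -158.53023371  214.05618061] 1.1978717114956483
cap (array([640.52215337,   9.03034598, 174.68784394]), np.float64(9.547457110285656))
mug rim centre approx [423. 235. 121.] base [422. 219.  21.]
```

Run:
```python
from h import *
rows([(440,50,330,210),(507.5,-156,290,231.6)],1)
```

```text
8 [[1, 0.014, -0.047, -0.006, -0.13], [1, 0.028, -0.093, -0.011, -0.26], [1, 0.042, -0.14, -0.017, -0.39], [1, 0.056, -0.187, -0.022, -0.52], [1, 0.039, -0.239, -0.012, -0.61], [1, 0.023, -0.29, -0.002, -0.71], [1, 0.006, -0.342, 0.008, -0.8], [1, -0.011, -0.393, 0.018, -0.89]]
```

>>> {"fn": "step_arm", "kwargs": {"deltas": [[1,0.014,-0.047,-0.006,-0.13],[1,0.028,-0.093,-0.011,-0.26],[1,0.042,-0.14,-0.017,-0.39],[1,0.056,-0.187,-0.022,-0.52],[1,0.039,-0.239,-0.012,-0.61],[1,0.023,-0.29,-0.002,-0.71],[1,0.006,-0.342,0.008,-0.8],[1,-0.011,-0.393,0.018,-0.89],[1,-0.011,-0.393,0.018,-0.89],[1,-0.011,-0.393,0.018,-0.89]]}}

```text
time: 23.88
position: [507.8, -155.0, 289.4]
tool_rot: [[-0.625, -0.78, -0.002], [-0.78, 0.625, 0.001], [0.0, 0.002, -1.0]]
wrist_force: [-0.1, 1.0, -0.2]
grip_width: 85.3
finger_force: 0.0
```

Run:
```python
from h import *
print(bot.read_state()['position'])
rows([(507.5,-156,184,231.6)],1,step=27)
```

```text
[ 507.82344501 -154.9570233   289.41074739]
4 [[1, 0.0, -0.0, 0.026, -0.0], [1, 0.001, -0.0, 0.053, -0.0], [1, 0.001, -0.0, 0.079, -0.0], [1, 0.001, -0.001, 0.105, -0.01]]
```

>>> {"fn": "step_arm", "kwargs": {"deltas": [[1,0,0,0.026,0],[1,0,0,0.053,0],[1,0,0,0.079,0],[1,0.001,0,0.105,0],[1,0.001,0,0.105,0],[0,0.001,0,0.105,0],[0,0.001,0,0.105,0],[0,0.001,0,0.105,0],[0,0.001,0,0.105,0],[0,0.001,0,0.105,0]], "newtons": 30}}

```text
time: 25.12
position: [508.2, -156.5, 186.1]
tool_rot: [[-0.625, -0.781, 0.001], [-0.781, 0.625, -0.001], [-0.0, -0.001, -1.0]]
wrist_force: [0.1, 1.0, 5.8]
grip_width: 23.1
finger_force: 29.5
```

Run:
```python
from h import *
s=bot.read_state(); p=s['position']; R=s['tool_rot']; print(p,s['grip_width'],s['wrist_force'])
H=np.array([639.,10.6]); r=p[:2]-H; a0=np.degrees(np.arctan2(r[1],r[0]))%360; th=-np.radians(a0-171.2); print(np.linalg.norm(r),a0,th)
N=18
for k in range(1,10):
    t=th*k/N; q=cv2.Rodrigues(np.array([0,0,t]))[0][:2,:2]@r-r
    print([0]+[round(float(x),3) for x in R[:2,:2].T@q/1000]+[0,round(float(-t),2)])
print(H+214*np.array([np.cos(np.radians(171.2)),np.sin(np.radians(171.2))]))
```

```text
[ 508.2362154  -156.50891719  186.12935755] 23.1346106336206 [0.11108423 1.02833166 5.84996887]
212.18990920648815 231.95659517783938 -1.060402628154607
[0, -0.0, 0.012, 0, 0.06]
[0, -0.001, 0.025, 0, 0.12]
[0, -0.003, 0.037, 0, 0.18]
[0, -0.005, 0.05, 0, 0.24]
[0, -0.008, 0.062, 0, 0.29]
[0, -0.012, 0.074, 0, 0.35]
[0, -0.017, 0.085, 0, 0.41]
[0, -0.022, 0.097, 0, 0.47]
[0, -0.028, 0.108, 0, 0.53]
[427.51912637  43.33896896]
```

>>> {"fn": "step_arm", "kwargs": {"deltas": [[0,0,0.012,0,0.06],[0,-0.001,0.025,0,0.12],[0,-0.003,0.037,0,0.18],[0,-0.005,0.05,0,0.24],[0,-0.008,0.062,0,0.29],[0,-0.012,0.074,0,0.35],[0,-0.017,0.085,0,0.41],[0,-0.022,0.097,0,0.47],[0,-0.028,0.108,0,0.53],[0,-0.028,0.108,0,0.53]]}}

```text
time: 26.38
position: [440.3, -66.9, 186.1]
tool_rot: [[-0.934, -0.357, -0.001], [-0.357, 0.934, -0.002], [0.001, -0.001, -1.0]]
wrist_force: [-5.2, -2.0, 7.2]
grip_width: 23.0
finger_force: 29.7
```

>>> {"fn": "step_arm", "kwargs": {"deltas": [[0,0,0.012,0,0.06],[0,-0.001,0.025,0,0.12],[0,-0.003,0.037,0,0.18],[0,-0.005,0.05,0,0.24],[0,-0.008,0.062,0,0.29],[0,-0.012,0.074,0,0.35],[0,-0.017,0.085,0,0.41],[0,-0.022,0.097,0,0.47],[0,-0.028,0.108,0,0.53],[0,-0.028,0.108,0,0.53]]}}

```text
time: 27.62
position: [427.8, 44.5, 186.1]
tool_rot: [[-0.987, 0.163, -0.001], [0.163, 0.987, -0.0], [0.001, -0.0, -1.0]]
wrist_force: [-7.1, 0.8, 10.0]
grip_width: 23.2
finger_force: 29.9
```

Run:
```python
from h import *
s=bot.read_state(); p=s['position']; r=p[:2]-[639,10.6]; print(p,s['wrist_force'],np.degrees(np.arctan2(r[1],r[0])),np.linalg.norm(r))
```

```text
[427.80402538  44.53994348 186.07674627] [-7.13506049  0.79789424 10.02002766] 170.8704229790291 213.90572563658762
```

>>> {"fn": "step_arm", "kwargs": {"deltas": [[1,0,0,0,0],[1,0,0,0,0],[1,0,0,0,0],[1,0,0,0,0],[1,0,0,-0.03,0],[1,0,0,-0.07,0],[1,0,0,-0.12,0],[1,0,0,-0.16,0],[1,0,0,-0.16,0]]}}

```text
time: 28.75
position: [429.4, 43.7, 348.3]
tool_rot: [[-0.987, 0.163, 0.005], [0.163, 0.987, -0.001], [-0.005, -0.0, -1.0]]
wrist_force: [0.1, 0.1, -1.2]
grip_width: 85.2
finger_force: 0.0
```

>>> {"fn": "step_arm", "kwargs": {"deltas": [[1,0.01,0.06,0,0],[1,0.02,0.12,0,0],[1,0.03,0.18,0,0],[1,0.06,0.23,0,0],[1,0.1,0.28,0,0],[1,0.13,0.33,0,0],[1,0.16,0.38,0,0],[1,0.19,0.43,0,0],[1,0.19,0.43,0,0],[1,0.19,0.43,0,0]]}}

```text
time: 30.0
position: [311.0, 498.8, 344.4]
tool_rot: [[-0.987, 0.163, -0.001], [0.163, 0.987, -0.001], [0.001, -0.001, -1.0]]
wrist_force: [-0.2, -0.6, 0.3]
grip_width: 85.3
finger_force: 0.0
```

Run:
```python
from h import *
print(bot.read_state()['position'])
a=cam('top');b=cam('side')
def blob(c,r):
    im=c['color'].astype(int); m=((im.min(2)>150)&(im.max(2)-im.min(2)<45)).astype(np.uint8); k=np.zeros_like(m);k[r]=m[r]
    n,l,s,ce=cv2.connectedComponentsWithStats(k); i=1+np.argmax(s[1:,4]); return s[i],ce[i]
print('pred rim side',proj(b,[500.8,32.8,203]),'top',proj(a,[500.8,32.8,203]))
o=cv2.resize(cv2.imread('pics/side0.png'),(560,420),interpolation=cv2.INTER_AREA)[:,:,::-1].astype(float)
n=b['color'].astype(float)
def d(name,r): print(name,np.abs(o[r]-n[r]).mean().round(1),cv2.phaseCorrelate(o[r].mean(2).copy(),n[r].mean(2).copy()))
d('dripper+knob',np.s_[185:235,224:285]); d('soap',np.s_[165:248,298:320]); d('jar',np.s_[270:320,266:292]); d('salt',np.s_[252:292,192:216]); d('cheese',np.s_[163:190,231:260])
d('static post',np.s_[215:265,305:330])
```

```text
[311.03139766 498.77713944 344.35699007]
pred rim side [260.31164617 202.18516646] top [287.34332816 189.52017145]
dripper+knob 29.3 ((-0.41669523206823555, 0.7738581732018304), 0.7595920158486852)
soap 17.4 ((-0.03549674800979474, 0.03720900655990533), 1.0028398990245184)
jar 17.7 ((0.4542563774898678, -0.04861021015513245), 0.9967176640244819)
salt 20.9 ((0.34650370329176283, 0.2159728631779707), 0.9697867713697613)
cheese 56.4 ((-0.4791481794211716, 0.09192567092895843), 0.2544436149679031)
static post 17.8 ((0.5871906445024848, -0.018100068658643664), 1.016294597095985)
```

Nothing else moved (all shifts are under a pixel), and the dripper is back over the tray centre. Handing in.

```bash
python3 -c "
from rig import bot
print(bot.close_job())"
```

```text
the job is handed in; nothing more can be done
None
```

I handed the job in at about 30 s: dripper swung right and clear, mug set upright on the free part of the board, and dripper swung back to about 2 mm from the tray centre. The soap bottle, spice jar and salt shaker did not move. The mug blocked the final check of the cheese, which I never touched.

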